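Charge the ball mill and hold its guarded lever

TASK

With the scoop, scoop up at least three of the white grinding balls from the grey tray, tip them into the mill's open steel jar without spilling any, and stand the scoop upright in the tray again. Then flip the lever's safety catch up and over past upright, pull the mill's lever fully towards you against its spring and finish while still holding it there, catch still open. Do not touch the balls with the gripper, and leave everything else on the bench where it is.

Things in the scene. Friction and masses are not known exactly. Their poses are not given: they have to be found in the camera images.
- mill: Bench ball mill, fixed. A grey deck 190 x 400 mm, 15 mm high (y -130 to +270 mm), carries a beige tower 170 x 240 mm with its flat top at 100 mm, and beside it the steel jar. Lever and catch stand on the tower. Origin: on the table under the tower's middle. x points away from the operator, y from the tower towards the jar, z up.
- jar_in (a point): Centre of the inner floor of the mill's open round steel jar, 20 mm above the table. Inside diameter 112 mm, outside 120 mm; the rim is 60 mm above this point. It stands at (0, 190) mm in the mill's x, y.
- lever (a joint): Spring lever, rad: 0 at rest (leaning 0.5 rad to the mill's +x), 0.9 pulled to its stop towards the operator (mill's -x). A spring returns it to 0: the pull at the grip grows from about 2 N to 6 N at the stop. A 14 mm steel shaft rises 180 mm from the pivot to the grip. The shut catch stops the shaft after about 0.1 rad.
- lever_grip (a point): Point to take on the lever's grip: a level round black rubber bar, 18 mm diameter, running 85 mm from the shaft's top along the mill's -y. This point is on the bar's axis, 48 mm from the shaft; at rest 238 mm above the table. It swings on an arc of 180 mm radius about the pivot axis, in the mill's x-z plane.
- lever_hinge (a point): Point on the lever's pivot axis (parallel to the mill's y), at (0, 0, 80) mm in the mill's frame.
- catch (a joint): Safety catch, rad: 0 shut (its steel bar lies level across the front of the lever's shaft), about 1.57 with the bar upright, 2.2 fully flipped over to the mill's +y side. It starts shut or lifted by up to 0.25. It stays where it is left; moving it takes about 1 N at the knob.
- catch_knob (a point): Centre of the knob on the catch bar's free end: a steel disc, 22 mm diameter, 22 mm thick along the mill's x. When shut it lies 95 mm to the mill's -y of the hinge axis and 12 mm higher, 47 mm above the tower's top. It swings up and over towards +y in the mill's y-z plane. The bar, 12 mm wide and 10 mm thick, passes below it.
- catch_hinge (a point): Point on the catch's hinge axis (parallel to the mill's x), at (13, 30, 135) mm in the mill's frame.
- tray: Grey open tray, fixed, 270 mm long (x), 92 mm wide (y), 84 mm wide inside, walls 40 mm high, floor 4 mm thick. Origin: centre of its underside. +x points to its far end, where the floor ends at x = 94 mm and a 45 degree ramp rises to the rim in place of an upright wall. Balls lie in the far half, the scoop in the near half.
- scoop_grip (a point): Point to take on the scoop's upright black handle (24 mm along x, 14 mm along y, behind the pan, ending 12 mm above its underside; top 25 mm above this point). x points to the scoop's mouth, z up. The loose steel scoop, about 100 g, stands on the tray's floor, mouth to the tray's +x. This point is 95 mm above its underside.
- scoop_lip (a point): Middle of the front edge of the scoop's pan, on its underside: 97 mm ahead of (scoop x) and 95 mm below the handle point. The flat pan is 85 mm long, 72 mm wide (68 mm inside), with a 1.6 mm floor and walls 28 mm high at the rear and sides; the side walls end 24 mm behind the front edge, which is open.
- ball0_center (a point): Centre of one of four alike white ceramic grinding balls, 18 mm diameter, 12 g; they roll, but rest on slopes under about 13 degrees.
- ball1_center (a point): Centre of one of four alike white ceramic grinding balls, 18 mm diameter, 12 g; they roll, but rest on slopes under about 13 degrees.
- ball2_center (a point): Centre of one of four alike white ceramic grinding balls, 18 mm diameter, 12 g; they roll, but rest on slopes under about 13 degrees.
- ball3_center (a point): Centre of one of four alike white ceramic grinding balls, 18 mm diameter, 12 g; they roll, but rest on slopes under about 13 degrees.
- amber_bottle: Bystander, loose: brown glass bottle with black cap, 60 mm diameter, 150 mm tall, standing; origin under its middle. Not to be disturbed.
- white_jar: Bystander, loose: white plastic jar with lid, 66 mm diameter, 85 mm tall, standing; origin under its middle. Not to be disturbed.
- beaker: Bystander, loose: clear glass beaker, 70 mm diameter, 90 mm tall, standing; origin under its middle. Not to be disturbed.
- spatula: Bystander, loose: spatula 200 mm long, lying flat; origin under its middle. Not to be disturbed.
- dish: Bystander, loose: flat aluminium weighing dish, 90 mm diameter, 18 mm high; origin under its middle. Not to be disturbed.
- flask: Bystander, loose: glass conical flask, 72 mm diameter at the foot, 104 mm tall, standing; origin under its middle. Not to be disturbed.
Mind the look-alikes: they are no part of the job. Leave any brown or purple look-alike of the part that bears scoop_grip alone.

How it is judged:
By the outcome, as a careful person would: the job done as asked, in the order asked, and still so for the second after the job is handed in, while the arm keeps its last pose, push and grip.
It also fails if it takes over 72 s, if anything falls off the work surface, if the arm or the gripper's body presses on something with over 40 N, if the wrist force passes 120 N, or if a joint passes its speed limit or range.

ROBOT

A 7-joint arm with a two-finger parallel gripper is mounted at the origin on the work surface. World frame = base frame: x ahead of the robot, y to its left, z up, the work surface at z = 0. Lengths are in m, angles in rad, forces in N, time in s.
With the tool pointing down it reaches from about 0.4 to 0.85 m from the base axis. Payload 4.5 kg.
Tool frame: the origin (TCP) lies where the fingers leave the gripper's body, on its centre line; the fingertips stand 64 mm ahead of it and the grasp point (between the pads) lies 45 mm ahead of it; z points along the fingers, y is the direction in which the jaws open and shut (so a half turn about z gives the same grasp; the last joint's range is limited). The gripper opens to 88 mm and grips with 3 to 60 N. Pads are 18 mm wide; open, the fingers measure 123 mm over their backs; the gripper's body (75 mm by 187 mm) begins 45 mm behind the grasp point.
Start: joints at [1.147, 0.689, -0.195, 1.565, 0.157, 0.902, -0.215], TCP at [0.276, -0.561, 0.303] pointing down, gripper open.
Joint ranges: [-3.01, 3.01], [-0.46, 2.08], [-1.47, 1.51], [0.13, 2.56], [-1, 4.14], [0.04, 2.09], [-2.66, 2.66]. Speed limits (rad/s): [2.57, 2.57, 3.14, 3.14, 3.14, 3.14, 3.14].

INTERFACE

Orientations are given as a unit quaternion [x, y, z, w].
In Python, from plant import monitor, snapshot, workorder, finder gives the robot as it stands.
- The arm moves only by the tool carry_out, never from a script. Its argument "motion" is one flat list of numbers, 6 for each row, row after row: the shift along the tool's x, y, z in cm, then the turn, a rotation vector about the tool's x, y, z in rad. In form: [x, y, z, rx, ry, rz, x, y, z, rx, ry, rz, ...]. A call has 1 to 8 rows; each row shifts and turns the commanded pose from where the row before left it, along the tool's axes as they then stand; what a row does not reach is not made up. A row lasts 1/8 s, in which the tool goes at most 62.5 mm and 10.7 degrees, less where a joint would pass 70% of its speed; a pose out of reach is approached as far as the arm can. A call with a gripper value outside its range is refused whole. "hand" is the finger opening in cm, from 0 to 8.81, set as the call begins (left out, the last holds). The fingers move at their own pace and stop on an object; "grip_force" is the grip in N (left out, the last holds). Time passes only in rows, so rows that do not move let the fingers close. It gives the time, the measured TCP pose, the force and the opening at its end, in the units of the state.
- monitor.get_state(): the state, without advancing time (a new reading comes with each control period).
- snapshot(name): name is "scene" or "top" or "wrist"; returns a dict with "frame" (400x640x3 uint8, red, green, blue), "range_z" (400x640 float32, m along the optical axis (not along the pixel's ray), 0 where there is no reading), "fx", "fy", "cx", "cy" (pixels), "rvec" (rotation vector, rad) and "tvec" (3), from world to camera coordinates, as OpenCV has them; the wrist camera has in their place "hand_eye" (4x4, takes a point from camera to tool coordinates, whose origin is the TCP and whose axes are the flange's). Camera axes: x right, y down, z forward; pixel columns grow to the right and rows downward; lengths in m; the calibration is good to about 2 mm. A picture is of the moment at which its call begins: read the wrist's pose just before it.
- workorder.finish_job(): hands the job in, once; it reports no verdict.
Trained networks look in a picture, given as the dict that the camera call returned (one of the last four; its "shot" number tells which), for a name from the list of things; names that differ only in an ending like _2 or _b are one class to them, and where a whole thing is asked for, a point or a joint stands for the part that bears it (a point fixed in the world has none). Each returns a list of dicts, best first, with "p" (0 to 1); they miss things now and then, are a little off and sometimes report something else, mostly with a low value. They report only what shows in the picture. A call takes as long as a camera call. They do not tell look-alikes from the thing itself.
- finder.masks_of(picture, thing): "pixels" (400x640 bool, what is visible of it) and "extent" ([left, top, right, bottom] in pixels, round what is visible of it).
The state is a dict: "clock": time; "q": joint angles; "qd": joint speeds; "joint_torque": joint torques, N m; "tool_pos": TCP position; "eef_rot": TCP orientation; "contact_force": force on the tool from outside, world axes, zero at the start; "moment": the same for the moment, N m; "opening": opening from 0.0 (shut) to 1.0 (fully open).
Only numpy, scipy, OpenCV 4.12 (cv2) and the standard library are available. Lean on these libraries where they do the work, as an engineer would, in place of code of your own. Each camera call takes 0.05 s, during which the arm holds its last target. There are 200 camera calls.

## Working session

There is one attempt and no reset: what is moved stays moved. The work goes in short steps, Python scripts to look and compute and a tool call to move; the robot and the scene stay as the last step left them, time stands still between calls to the robot, and variables do not carry over. Pictures are saved under pics/ and viewed, about 8 in all and at most 12, crops included, and the job is handed in when it is done.

Besides the shell and the picture viewer there is one more tool, called by a JSON object that holds its "fn" and its "kwargs". carry_out: Moves the arm, as the interface text tells. Its arguments: {"type":"object","properties":{"motion":{"type":"array"},"hand":{"type":"number"},"grip_force":{"type":"number"}},"required":["motion"]}

```bash
ls; mkdir -p pics
cat > h.py <<'E'
import numpy as np,cv2
from scipy.spatial.transform import Rotation as R
from plant import monitor,snapshot,workorder,finder
def cam(p):
    # camera->world
    if 'rvec' in p:
        Rm=cv2.Rodrigues(np.array(p['rvec'],float))[0];t=np.array(p['tvec'],float).ravel()
        return Rm.T,-Rm.T@t
    s=p['state'];H=np.array(p['hand_eye']);Rt=R.from_quat(s['eef_rot']).as_matrix()
    return Rt@H[:3,:3],Rt@H[:3,3]+np.array(s['tool_pos'])
def snap(n):
    s=monitor.get_state();p=snapshot(n)
    p['state']=s
    return p
def cloud(p):
    Rw,t=cam(p);z=p['range_z'];v,u=np.mgrid[:400,:640]
    P=np.stack([(u-p['cx'])/p['fx']*z,(v-p['cy'])/p['fy']*z,z],-1)@Rw.T+t
    P[z==0]=np.nan
    return P
def proj(p,X):
    Rw,t=cam(p);c=(np.atleast_2d(X)-t)@Rw
    return np.c_[c[:,0]/c[:,2]*p['fx']+p['cx'],c[:,1]/c[:,2]*p['fy']+p['cy']]
def save(p,n,crop=None,s=1):
    f=p['frame'][:,:,::-1]
    if crop: f=f[crop[1]:crop[3],crop[0]:crop[2]]
    cv2.imwrite('pics/'+n,cv2.resize(f,None,fx=s,fy=s,interpolation=cv2.INTER_CUBIC))
E
python3 - <<'E'
from h import *
print(monitor.get_state())
a=snap('scene');b=snap('top')
import pickle
im=np.vstack([a['frame'],b['frame']])[:,:,::-1]
cv2.imwrite('pics/a.png',cv2.resize(im,(480*1,600)) if 0 else cv2.resize(a['frame'][:,:,::-1],(800,500)))
save(b,'b.png',None,1.25)
pickle.dump((a,b),open('ab.pkl','wb'))
for n in ['mill','tray','scoop_grip','lever','catch','ball0_center','amber_bottle','white_jar','beaker','spatula','dish','flask']:
  for p,l in((a,'s'),(b,'t')):
    P=cloud(p)
    for m in finder.masks_of(p,n)[:5]:
        print(n,l,round(m['p'],2),m['extent'],np.round(np.nanmedian(P[m['pixels']],0),3),np.round(np.nanmax(P[m['pixels']][:,2]),3))
E
```

```text
pics
{'clock': 0.0, 'q': array([ 1.14680283,  0.68995805, -0.19454618,  1.56633184,  0.1573171 ,
        0.90253821, -0.21513751]), 'qd': array([ 0.00039387,  0.00105528,  0.00272904, -0.00043582, -0.00071986,
       -0.00078423, -0.00045068]), 'joint_torque': array([ 1.92205935e-04, -5.27559328e+01, -1.26730442e+00, -1.53426558e+01,
       -5.26957749e-02,  6.63872706e-03,  1.45995741e-04]), 'tool_pos': array([ 0.27597413, -0.56019076,  0.3019302 ]), 'eef_rot': array([ 9.73907732e-01,  2.26942469e-01, -2.73638998e-04, -8.78078823e-04]), 'contact_force': array([-0.50180187, -0.80808661, -0.29782411]), 'moment': array([-0.02136107, -0.03832374,  0.03630354]), 'opening': 1.0022119507687333}
mill s 0.82 [223.1, 149.2, 357.5, 258.6] [ 0.593 -0.087  0.071] 0.25
mill t 0.79 [289.2, 140.1, 415.7, 218.7] [ 0.557 -0.116  0.096] 0.254
tray s 0.86 [370.0, 230.9, 443.8, 323.0] [0.562 0.308 0.006] 0.061
tray t 0.84 [206.4, 158.4, 246.8, 240.6] [0.56  0.31  0.009] 0.123
scoop_grip s 0.8 [431.9, 195.4, 471.0, 245.3] [0.289 0.301 0.008] 0.123
scoop_grip s 0.75 [491.9, 237.6, 526.0, 265.3] [0.284 0.4
[... 1272 characters left out ...]
te_jar t 0.71 [337.6, 105.6, 362.2, 133.7] [ 0.778 -0.104  0.081] 0.093
beaker s 0.73 [308.4, 267.4, 342.4, 311.1] [0.717 0.184 0.057] 0.093
beaker t 0.87 [251.4, 128.9, 278.5, 150.2] [0.73  0.188 0.032] 0.103
spatula s 0.51 [252.3, 135.5, 266.8, 158.6] [ 0.396 -0.451  0.016] 0.025
spatula s 0.31 [371.8, 230.0, 440.8, 322.9] [0.569 0.309 0.006] 0.044
spatula t 0.73 [414.4, 201.9, 471.2, 250.8] [ 0.442 -0.399  0.004] 0.028
dish s 0.93 [189.9, 169.7, 217.1, 188.4] [ 0.633 -0.448  0.011] 0.023
dish t 0.86 [432.0, 151.2, 458.8, 176.5] [ 0.641 -0.444  0.01 ] 0.029
flask s 0.88 [449.4, 300.5, 479.5, 345.7] [0.577 0.502 0.04 ] 0.107
flask t 0.67 [161.4, 178.9, 186.3, 196.8] [0.56  0.485 0.045] 0.11
```

View pics/a.png

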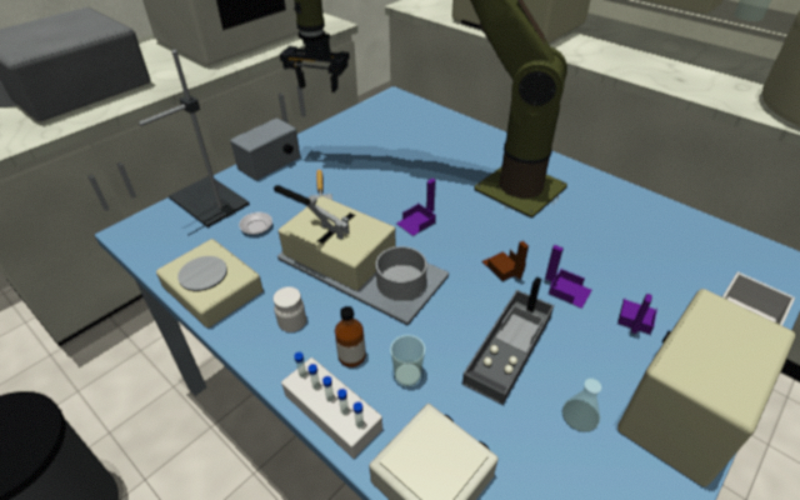

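View pics/b.png

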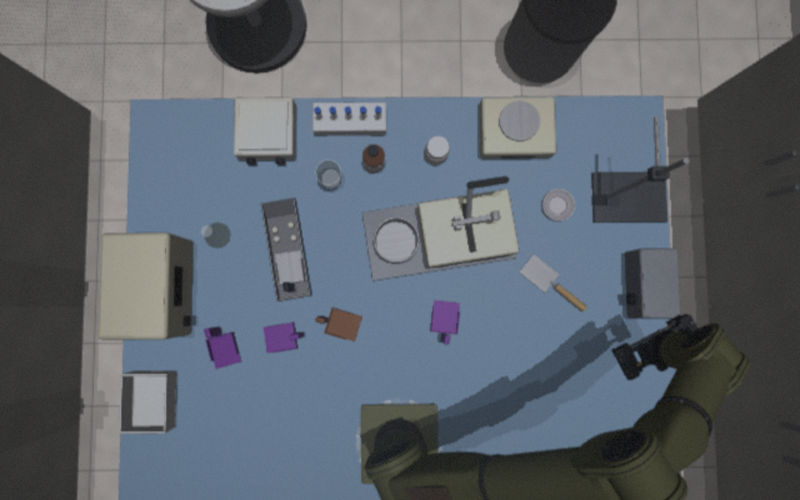

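The real scoop is the black-handled one in the grey tray (top picture, 288,285). The look-alikes are brown at (340,322) and purple at (445,320), (282,337) and (222,347). Four balls sit at about (275–292, 222–240). The catch is shut, with its knob at (495,215). Next I fit the poses.

```bash
cat > fit.py <<'E'
from h import *
import pickle
a,b=pickle.load(open('ab.pkl','rb'))
for nm,p in (('top',b),('scene',a)):
    P=cloud(p).reshape(-1,3);P=P[~np.isnan(P[:,0])]
    print(nm,'table z',np.median(P[(abs(P[:,0]-.45)<.03)&(abs(P[:,1]-.1)<.03),2]))
    def rect(c,r,z0,z1):
        Q=P[(np.linalg.norm(P[:,:2]-c,axis=1)<r)&(P[:,2]>z0)&(P[:,2]<z1)]
        (x,y),wh,an=cv2.minAreaRect((Q[:,:2]*1000).astype(np.float32)); return len(Q),np.round([x,y,*wh,an],1),np.median(Q[:,2]).round(4)
    print('tray rim',rect([.56,.31],.17,.036,.05)); print('tray any',rect([.56,.31],.17,.012,.05))
    print('tower',rect([.56,-.15],.16,.092,.112))
    print('jar',rect([.55,.04],.075,.072,.095)); print('grip',rect([.655,-.18],.1,.235,.27)); print('knob',rect([.59,-.22],.09,.13,.18))
    print('handle',rect([.45,.30],.06,.1,.14))
    m=[m for m in finder.masks_of(p,'tray')][0] if 0 else None
E
python3 fit.py
```

```text
top table z 0.000695386802017417
tray rim (262, array([512.3, 362.3, 264.7, 217.3,  10.8]), np.float64(0.0401))
tray any (889, array([535.5, 354.1, 321.5, 228.6,  21.5]), np.float64(0.0285))
tower (3385, array([ 569.5, -183.2,  170.1,  240. ,    8.8]), np.float64(0.0998))
jar (92, array([546.9,  26.5,  73.5, 119.1,  75.5]), np.float64(0.0801))
grip (197, array([ 661. , -212.4,   17.7,  103.9,    8.1]), np.float64(0.2445))
knob (249, array([ 599.5, -193.7,   57. ,  113.2,   11.8]), np.float64(0.1499))
handle (41, array([418.7, 287.2,  24. ,  14.3,  12.7]), np.float64(0.1227))
scene table z 3.5602509541599048e-06
tray rim (376, array([513.7, 362.1, 264.5, 209.4,  10.3]), np.float64(0.0392))
tray any (1181, array([513.6, 362.6, 265.8, 209.2,   9.9]), np.float64(0.029))
tower (2517, array([ 569.1, -180.1,  171.5,  241.5,    8.6]), np.float64(0.1))
jar (153, array([545.2,  28.9,  76.2, 120.2,  76.6]), np.float64(0.0783))
grip (188, array([ 661.1, -207.9,   18.6,  101.6,    9.2]), np.float64(0.2442))
knob (258, array([ 599.1, -186.7,   61.2,  106.8,   11.8]), np.float64(0.1457))
handle (70, array([419.9, 290.2,  24.8,  14.1,   8.6]), np.float64(0.1192))
```

{"fn": "carry_out", "kwargs": {"motion": [4.2, -3.9, -1, 0, 0, 0.035, 4.2, -3.9, -1, 0, 0, 0.035, 4.2, -3.9, -1, 0, 0, 0.035, 4.2, -3.9, -1, 0, 0, 0.035, 4.2, -3.9, -1, 0, 0, 0.035, 4.2, -3.9, -1, 0, 0, 0.035, 4.2, -3.9, -1, 0, 0, 0.035, 4.2, -3.9, -1, 0, 0, 0.035]}}

```text
clock: 2.3
tool_pos: [0.491, -0.1551, 0.3834]
eef_rot: [0.996, 0.088, 0.0, 0.0]
contact_force: [0.3, -0.9, -0.0]
opening: 1.0
```

Run:
```python
from h import *
s=monitor.get_state();print(s['clock'],s['tool_pos'],s['q'].round(2),R.from_quat(s['eef_rot']).as_matrix().round(3))
p=snap('wrist');print(p['hand_eye'],p['fx'])
b=snap('top');m=finder.masks_of(b,'tray')[0];P=cloud(b)
pts=np.argwhere(m['pixels'])[:,::-1].astype(np.float32);print(cv2.minAreaRect(pts))
Q=P[m['pixels']];Q=Q[Q[:,2]<.05];print(cv2.minAreaRect((Q[:,:2]*1000).astype(np.float32)))
Q=Q[(Q[:,2]>.034)];print(cv2.minAreaRect((Q[:,:2]*1000).astype(np.float32)))
```

```text
2.3 [ 0.49096787 -0.15510338  0.38337519] [ 0.3   0.44 -0.13  1.79  0.07  0.92 -1.25] [[ 0.984  0.176  0.001]
 [ 0.176 -0.984 -0.   ]
 [ 0.001  0.001 -1.   ]]
[[ 2.05241655e-04 -9.46538899e-01 -3.22589631e-01  8.36884218e-02]
 [ 9.99999667e-01  4.48985621e-04 -6.81177406e-04 -3.03676123e-04]
 [ 7.89599018e-04 -3.22589384e-01  9.46538676e-01 -8.23561645e-02]
 [ 0.00000000e+00  0.00000000e+00  0.00000000e+00  1.00000000e+00]] 334.9290142292211
((228.74325561523438, 198.45947265625), (79.07591247558594, 29.263019561767578), 80.53767395019531)
((521.5386352539062, 306.3726806640625), (268.10614013671875, 101.68367767333984), 9.477158546447754)
((522.16650390625, 302.45758056640625), (268.2028503417969, 93.18184661865234), 9.606782913208008)
```

{"fn": "carry_out", "kwargs": {"motion": [1.85, -5.45, 0.4, 0, 0, 0, 1.85, -5.45, 0.4, 0, 0, 0, 1.85, -5.45, 0.4, 0, 0, 0, 1.85, -5.45, 0.4, 0, 0, 0, 1.85, -5.45, 0.4, 0, 0, 0, 1.85, -5.45, 0.4, 0, 0, 0, 1.85, -5.45, 0.4, 0, 0, 0, 1.85, -5.45, 0.4, 0, 0, 0]}}

```text
clock: 3.45
tool_pos: [0.5596, 0.2983, 0.3503]
eef_rot: [0.996, 0.088, 0.0, 0.001]
contact_force: [0.6, -0.2, -0.3]
opening: 1.001
```

{"fn": "carry_out", "kwargs": {"motion": [0, 0, 0, 0, 0, 0]}}

```text
clock: 3.58
tool_pos: [0.5577, 0.303, 0.3495]
eef_rot: [0.996, 0.092, -0.001, -0.001]
contact_force: [0.3, -1.3, 0.8]
opening: 0.999
```

```bash
cat > tray.py <<'E'
from h import *
import sys
s=monitor.get_state();print(s['clock'],s['tool_pos'].round(4),s['q'].round(2),R.from_quat(s['eef_rot']).as_matrix().round(3))
p=snap('wrist');P=cloud(p);save(p,sys.argv[1],None,1.25)
F=P.reshape(-1,3);F=F[~np.isnan(F[:,0])]
def rect(Q): 
    (x,y),wh,an=cv2.minAreaRect((Q[:,:2]*1000).astype(np.float32));return len(Q),np.round([x,y,*wh,an],1),Q[:,2].mean().round(4)
near=F[np.linalg.norm(F[:,:2]-[.522,.303],axis=1)<.18]
print('table',np.median(near[near[:,2]<.012,2]) if (near[:,2]<.012).any() else None)
for nm,z0,z1 in(('rim',.035,.046),('handle',.116,.135)):
    Q=near[(near[:,2]>z0)&(near[:,2]<z1)]
    if len(Q)>5: print(nm,rect(Q))
c,sn=np.cos(np.radians(9.6)),np.sin(np.radians(9.6))
T=np.array([[c,sn],[-sn,c]])
f=p['frame'].astype(int);w=(f.min(2)>150)
n,l,st,ce=cv2.connectedComponentsWithStats(w.astype(np.uint8))
for i in range(1,n):
    if st[i,4]<30: continue
    X=np.nanmedian(P[l==i],0);
    if np.linalg.norm(X[:2]-[.522,.303])<.17: print('white',ce[i].round(),st[i,4],X.round(4),'tray xy mm',(T@(X[:2]-[.522,.303])*1000).round(1))
E
python3 tray.py w1.png
```

```text
3.575 [0.5577 0.303  0.3495] [-0.5   0.65 -0.13  1.48  0.09  1.02 -2.03] [[ 0.983  0.183 -0.002]
 [ 0.183 -0.983  0.003]
 [-0.001 -0.003 -1.   ]]
table 0.0005772456998421049
rim (2606, array([509.1, 365.7, 270. , 217.2,   9.8]), np.float64(0.0394))
handle (271, array([417.7, 288.9,  23.8,  13.8,   7.2]), np.float64(0.1232))
white [336. 131.] 99 [0.5888 0.2927 0.0207] tray xy mm [ 64.1 -21.3]
white [336. 161.] 59 [0.5527 0.2854 0.0211] tray xy mm [ 27.4 -22.5]
```

View pics/w1.png

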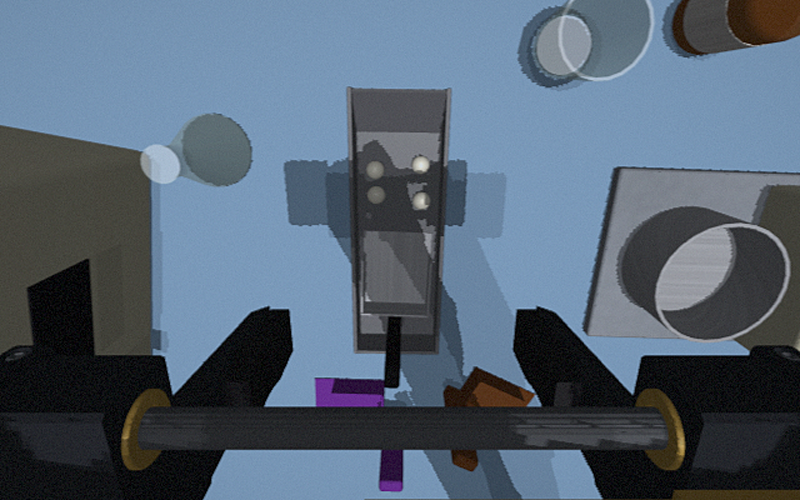

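The real scoop has the black handle (393,350) inside the grey tray, and nothing else in the tray matches it. The balls are at (375,170), (421,164), (375,195) and (421,200). I'll refine the tray and jar fits before grasping.

Run:
```python
from h import *
p=snap('wrist');P=cloud(p);F=P.reshape(-1,3);F=F[~np.isnan(F[:,0])]
c,sn=np.cos(np.radians(9.6)),np.sin(np.radians(9.6));T=np.array([[c,sn],[-sn,c]])
L=(F[:,:2]-[.522,.303])@T.T
k=(abs(L[:,0])<.16)&(abs(L[:,1])<.065)
Q=F[k&(F[:,2]>.034)&(F[:,2]<.046)];print('rim',cv2.minAreaRect((Q[:,:2]*1000).astype(np.float32)))
Q=F[k&(F[:,2]>.026)&(F[:,2]<.034)&(L[:,0]<.0)&(abs(L[:,1])<.038)];print('panwall',len(Q),cv2.minAreaRect((Q[:,:2]*1000).astype(np.float32)))
Q=F[k&(F[:,2]>.1)];print('handle',Q[:,2].max(),cv2.minAreaRect((Q[Q[:,2]>.119][:,:2]*1000).astype(np.float32)))
Q=F[(np.linalg.norm(F[:,:2]-[.541,.006],axis=1)<.09)&(F[:,2]>.073)&(F[:,2]<.09)];print('jar',len(Q),Q[:,2].mean(),cv2.minEnclosingCircle((Q[:,:2]*1000).astype(np.float32)))
print(p['state']['tool_pos'])
```

```text
rim ((519.816650390625, 304.1674499511719), (269.8587646484375, 92.16101837158203), 9.747721672058105)
panwall 460 ((440.2330322265625, 289.2015380859375), (102.67138671875, 75.79298400878906), 9.641670227050781)
handle 0.37683555529424007 ((498.835205078125, 297.96795654296875), (187.22802734375, 130.13294982910156), 10.318044662475586)
jar 2802 0.07893181298151436 ((535.275146484375, -8.05433464050293), 74.933349609375)
[0.55842335 0.29933994 0.34973483]
```

{"fn": "carry_out", "kwargs": {"motion": [-1.75, -0.18, 1.5, 0, 0, 0, -1.75, -0.18, 1.5, 0, 0, 0, -1.75, -0.18, 1.5, 0, 0, 0, -1.75, -0.18, 1.5, 0, 0, 0, -1.75, -0.18, 1.5, 0, 0, 0, -1.75, -0.18, 1.5, 0, 0, 0, -1.75, -0.18, 1.5, 0, 0, 0, -1.75, -0.18, 1.5, 0, 0, 0], "hand": 6}}

```text
clock: 4.68
tool_pos: [0.4189, 0.285, 0.2308]
eef_rot: [0.996, 0.087, 0.0, 0.001]
contact_force: [-0.6, 0.3, -0.5]
opening: 0.681
```

{"fn": "carry_out", "kwargs": {"motion": [0, 0, 0, 0, 0, 0, 0, 0, 0, 0, 0, 0]}}

```text
clock: 4.92
tool_pos: [0.4201, 0.2869, 0.2315]
eef_rot: [0.996, 0.088, 0.001, -0.0]
contact_force: [-0.1, -0.4, -0.1]
opening: 0.678
```

Run:
```python
from h import *
s=monitor.get_state();M=R.from_quat(s['eef_rot']).as_matrix();print(s['clock'],s['tool_pos'].round(4),s['q'].round(2),M.round(3))
p=snap('wrist');P=cloud(p);save(p,'w2.png')
print((M.T@(np.array([.4177,.289,.144])-s['tool_pos'])*100).round(2))
```

```text
4.925 [0.4201 0.2869 0.2315] [-0.63  0.65 -0.1   1.99  0.12  0.51 -2.21] [[ 0.985  0.174  0.002]
 [ 0.174 -0.985  0.   ]
 [ 0.002  0.    -1.   ]]
[-0.21 -0.24  8.75]
```

View pics/w2.png

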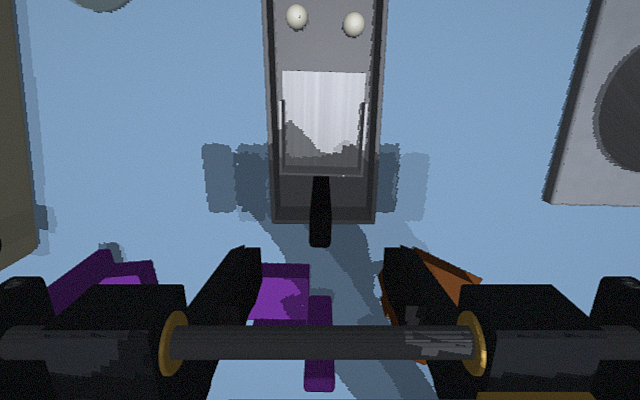

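{"fn": "carry_out", "kwargs": {"motion": [-0.04, -0.03, 1.4, 0, 0, 0, -0.04, -0.03, 1.4, 0, 0, 0, -0.04, -0.03, 1.4, 0, 0, 0, -0.04, -0.03, 1.4, 0, 0, 0, -0.03, -0.03, 1.4, 0, 0, 0, 0, 0, 1.3, 0, 0, 0, 0, 0, 0.4, 0, 0, 0]}}

```text
clock: 5.85
tool_pos: [0.416, 0.2889, 0.1427]
eef_rot: [0.996, 0.089, -0.001, 0.0]
contact_force: [0.0, 0.1, 0.2]
opening: 0.682
```

{"fn": "carry_out", "kwargs": {"motion": [0, 0, 0, 0, 0, 0, 0, 0, 0, 0, 0, 0, 0, 0, 0, 0, 0, 0, 0, 0, 0, 0, 0, 0], "hand": 0, "grip_force": 40}}

```text
clock: 6.35
tool_pos: [0.4164, 0.2892, 0.144]
eef_rot: [0.996, 0.089, 0.0, -0.0]
contact_force: [0.3, -0.2, -0.4]
opening: 0.252
```

Run:
```python
from h import *
s=monitor.get_state();M=R.from_quat(s['eef_rot']).as_matrix();print(s)
print(M.round(3));T=R.from_euler('z',9.75,degrees=True).as_matrix()
print('tray frame TCP mm',(T.T@(s['tool_pos']-[.5198,.3042,0])*1000).round(1))
```

```text
{'clock': 6.35, 'q': array([-0.66179129,  0.80560678, -0.05958578,  2.04510771,  0.14887052,
        0.29415668, -2.23860364]), 'qd': array([-0.00072162,  0.00123589,  0.00054467,  0.00201067, -0.00098902,
       -0.000884  ,  0.00124832]), 'joint_torque': array([ 5.25956348e-04, -4.82284606e+01,  6.68442138e-01, -5.77855200e+00,
        1.38194166e-02, -7.09812110e-02, -1.76662988e-04]), 'tool_pos': array([0.41639822, 0.28920673, 0.14401576]), 'eef_rot': array([ 9.96050144e-01,  8.87918586e-02,  2.93073659e-04, -1.74617566e-04]), 'contact_force': array([ 0.34026552, -0.21458947, -0.43933218]), 'moment': array([0.0003895 , 0.0607198 , 0.00386968]), 'opening': 0.25231177135888555}
[[ 0.984  0.177  0.001]
 [ 0.177 -0.984  0.   ]
 [ 0.001 -0.    -1.   ]]
tray frame TCP mm [-104.4    2.7  144. ]
```

{"fn": "carry_out", "kwargs": {"motion": [0, 0, 0, 0, 0, 0, 0, 0, 0, 0, 0, 0, 0, 0, 0, 0, 0, 0, 0, 0, 0, 0, 0, 0]}}

```text
clock: 6.85
tool_pos: [0.4162, 0.289, 0.1437]
eef_rot: [0.996, 0.089, -0.0, 0.0]
contact_force: [-0.1, 0.2, -0.7]
opening: 0.155
```

{"fn": "carry_out", "kwargs": {"motion": [1.1, 0.05, 0, 0, 0, 0, 1.1, 0.05, 0, 0, 0, 0, 1.1, 0.05, 0, 0, 0, 0, 1.1, 0.05, 0, 0, 0, 0, 1.1, 0.05, 0, 0, 0, 0, 1.1, 0.05, 0, 0, 0, 0, 1.1, 0.05, 0, 0, 0, 0, 1.1, 0.05, 0, 0, 0, 0]}}

```text
clock: 7.85
tool_pos: [0.5041, 0.3008, 0.1436]
eef_rot: [0.996, 0.089, -0.0, 0.0]
contact_force: [-1.9, -0.4, 1.3]
opening: 0.153
```

```bash
cat > st.py <<'E'
from h import *
import sys
s=monitor.get_state();M=R.from_quat(s['eef_rot']).as_matrix()
T=R.from_euler('z',9.75,degrees=True).as_matrix()
print(s['clock'],'q',s['q'].round(2),'F',s['contact_force'].round(1),'open',s['opening'].round(3))
print('tray frame TCP mm',(T.T@(s['tool_pos']-[.5198,.3042,0])*1000).round(1),'tool in tray',(T.T@M).round(3).tolist())
p=snap('wrist')
if len(sys.argv)>1: save(p,sys.argv[1])
P=cloud(p)
w=(p['frame'].astype(int).min(2)>135);n,l,st,ce=cv2.connectedComponentsWithStats(w.astype(np.uint8))
for i in range(1,n):
    X=np.nanmedian(P[l==i],0)
    if st[i,4]>15 and X[2]>.012: print(ce[i].round(),st[i,4],(T.T@(X-[.5198,.3042,0])*1000).round(1))
E
python3 st.py w3.png
```

```text
Traceback (most recent call last):
  File "st.py", line 5, in <module>
    print(s['clock'],'q',s['q'].round(2),'F',s['contact_force'].round(1),'open',s['opening'].round(3))
                                                                                ^^^^^^^^^^^^^^^^^^
AttributeError: 'float' object has no attribute 'round'
```

```bash
sed -i "s/s\['opening'\].round(3)/s['opening']/" st.py; python3 st.py w3.png
```

```text
7.85 q [-0.56  0.86 -0.1   1.8   0.16  0.48 -2.16] F [-1.9 -0.4  1.3] open 0.15339624127228954
tray frame TCP mm [-16.1  -0.7 143.6] tool in tray [[1.0, 0.008, -0.001], [0.008, -1.0, -0.0], [-0.001, 0.0, -1.0]]
[287.  48.] 657 [86.2 20.1 20.3]
[366.  49.] 653 [ 86.3 -24.5  20.3]
[261. 131.] 225 [41.7 34.9 32.3]
[383. 143.] 297 [ 34.8 -35.8  32.3]
[375. 206.] 23 [ -3.  -32.5  34.3]
[636. 258.] 83 [ -47.5 -222.4   15.2]
[633. 276.] 31 [ -61.6 -224.4   15.2]
```

View pics/w3.png

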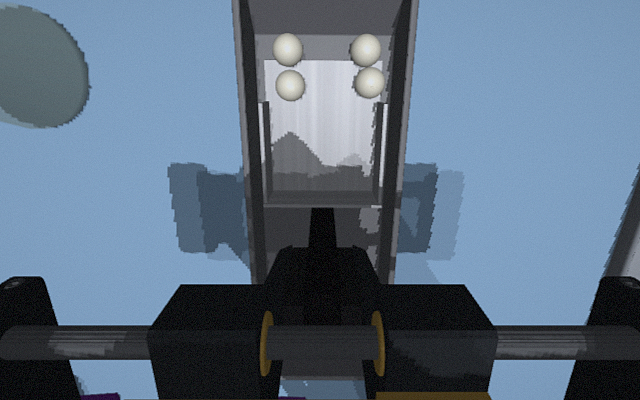

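```bash
cat > gen.py <<'E'
import numpy as np
def rows(path,off=np.array([.0982,.140])):
    # path: (theta mouth-up, lip fwd, lip up); tool plane coords (x fwd, z down); world (fwd, up)
    def tcp(t,x,z):
        ex=np.array([np.cos(t),np.sin(t)]);ez=np.array([np.sin(t),-np.cos(t)])
        return np.array([x,z])-off[0]*ex-off[1]*ez,ex,ez
    for a,b in zip(path,path[1:]):
        p,ex,ez=tcp(*a);q,_,_=tcp(*b);d=(q-p)*100
        print([round(d@ex,2),0,round(d@ez,2),0,round(b[0]-a[0],3),0],'tcp',q.round(3))
E
python3 - <<'E'
from gen import *
P=[(0,.082,.004),(0,.0875,.004),(0,.093,.004),(.06,.0965,.008),(.15,.104,.016),(.25,.112,.025),(.34,.121,.035),(.4,.129,.045)]
rows(P)
print();rows([(.4,.129,.045),(.45,.125,.075),(.45,.115,.115),(.45,.1,.16),(.45,.08,.2)])
E
```

```text
[np.float64(0.55), 0, np.float64(0.0), 0, 0, 0] tcp [-0.011  0.144]
[np.float64(0.55), 0, np.float64(0.0), 0, 0, 0] tcp [-0.005  0.144]
[np.float64(-0.47), 0, np.float64(0.21), 0, 0.06, 0] tcp [-0.01   0.142]
[np.float64(-0.42), 0, np.float64(0.19), 0, 0.09, 0] tcp [-0.014  0.14 ]
[np.float64(-0.42), 0, np.float64(0.28), 0, 0.1, 0] tcp [-0.018  0.136]
[np.float64(-0.1), 0, np.float64(0.19), 0, 0.09, 0] tcp [-0.018  0.134]
[np.float64(0.27), 0, np.float64(-0.06), 0, 0.06, 0] tcp [-0.016  0.136]

[np.float64(0.11), 0, np.float64(-2.41), 0, 0.05, 0] tcp [-0.024  0.158]
[np.float64(0.84), 0, np.float64(-4.04), 0, 0.0, 0] tcp [-0.034  0.198]
[np.float64(0.61), 0, np.float64(-4.7), 0, 0.0, 0] tcp [-0.049  0.243]
[np.float64(-0.06), 0, np.float64(-4.47), 0, 0.0, 0] tcp [-0.069  0.283]
```

Run:
```python
from gen import *
rows([(0,.093,.004),(.07,.099,.0105),(.15,.1065,.018),(.22,.1135,.026),(.28,.120,.034),(.3,.127,.042),(.31,.128,.05)])
```

```text
[np.float64(-0.36), 0, np.float64(0.07), 0, 0.07, 0] tcp [-0.009  0.143]
[np.float64(-0.29), 0, np.float64(0.13), 0, 0.08, 0] tcp [-0.012  0.142]
[np.float64(-0.14), 0, np.float64(0.03), 0, 0.07, 0] tcp [-0.013  0.141]
[np.float64(-0.01), 0, np.float64(-0.02), 0, 0.06, 0] tcp [-0.013  0.141]
[np.float64(0.62), 0, np.float64(-0.38), 0, 0.02, 0] tcp [-0.008  0.147]
[np.float64(0.19), 0, np.float64(-0.64), 0, 0.01, 0] tcp [-0.008  0.153]
```

{"fn": "carry_out", "kwargs": {"motion": [0.6, -0.03, 0, 0, 0, 0, 0.5, -0.03, 0, 0, 0, 0, -0.36, 0, 0.07, 0, 0.07, 0, -0.29, 0, 0.13, 0, 0.08, 0, -0.14, 0, 0.03, 0, 0.07, 0, -0.01, 0, -0.02, 0, 0.06, 0, 0.62, 0, -0.38, 0, 0.02, 0, 0.19, 0, -0.64, 0, 0.01, 0]}}

```text
clock: 8.9
tool_pos: [0.5127, 0.3043, 0.1544]
eef_rot: [0.984, 0.088, 0.153, -0.013]
contact_force: [-0.3, -0.4, -1.7]
opening: 0.155
```

{"fn": "carry_out", "kwargs": {"motion": [0, 0, 0, 0, 0, 0]}}

```text
clock: 9.02
tool_pos: [0.5126, 0.3042, 0.1547]
eef_rot: [0.984, 0.088, 0.153, -0.013]
contact_force: [-0.5, 0.6, -2.1]
opening: 0.153
```

```bash
python3 st.py w4.png
```

```text
9.025 q [-0.78  0.83  0.18  2.01  0.42  0.04 -2.49] F [-0.5  0.6 -2.1] open 0.15282946196003064
tray frame TCP mm [ -7.1   1.2 154.7] tool in tray [[0.953, 0.008, 0.303], [0.008, -1.0, 0.002], [0.303, 0.001, -0.953]]
[323. 117.] 12172 [96.1  0.2 45.5]
[262. 150.] 234 [72.6 36.8 63.5]
[383. 151.] 222 [ 72.  -33.2  63.1]
[276. 170.] 57 [61.7 33.3 32.3]
[289. 181.] 433 [53.9 22.9 46.5]
[275. 186.] 25 [50.7 34.4 28.9]
[327. 206.] 288 [38.6 -4.4 54.7]
```

View pics/w4.png

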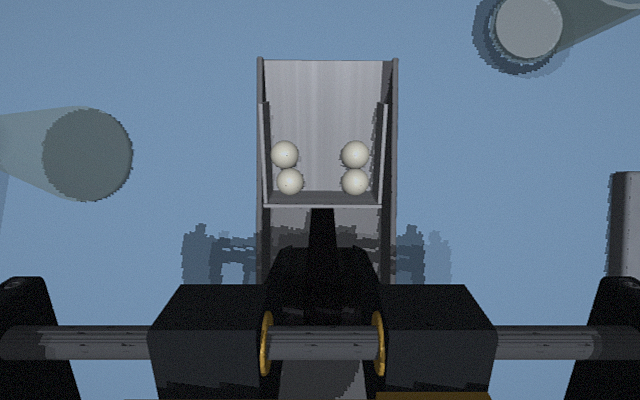

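{"fn": "carry_out", "kwargs": {"motion": [0.3, 0, -0.9, 0, 0, 0, 0.5, 0, -1.6, 0, 0, 0, 0.6, 0, -1.9, 0, 0, 0, 0.6, 0, -1.9, 0, 0, 0, 0.6, 0, -1.9, 0, 0, 0, 0.5, 0, -1.6, 0, 0, 0, 0.3, 0, -0.9, 0, 0, 0]}}

```text
clock: 9.95
tool_pos: [0.5128, 0.3037, 0.268]
eef_rot: [0.984, 0.087, 0.153, -0.013]
contact_force: [0.3, 0.5, -1.6]
opening: 0.156
```

```bash
cat > st2.py <<'E'
from h import *
s=monitor.get_state();M=R.from_quat(s['eef_rot']).as_matrix();L=s['tool_pos']+M@[.0982,0,.140]
mx=np.array([np.cos(np.radians(8.7)),np.sin(np.radians(8.7)),0]);my=np.array([-mx[1],mx[0],0]);o=np.array([.5693,-.1816,0])
jar=o+.19*my
print(s['clock'],'q',s['q'].round(2),'F',s['contact_force'].round(1),'open',s['opening'],'\npos',s['tool_pos'].round(4),M.round(3).tolist())
print('lip',L.round(4),'jar',jar.round(4),'jar-lip in tool axes cm',(M.T@(jar-L)*100).round(2))
print('mill frame TCP',[round(float(v)*1000,1) for v in ((s['tool_pos']-o)@mx,(s['tool_pos']-o)@my,s['tool_pos'][2])])
E
python3 st2.py
```

```text
9.95 q [-0.69  0.62  0.03  1.93  0.4   0.34 -2.43] F [ 0.3  0.5 -1.6] open 0.15571532280236292 
pos [0.5128 0.3037 0.268 ] [[0.938, 0.176, 0.299], [0.168, -0.984, 0.053], [0.303, 0.0, -0.953]]
lip [0.6468 0.3275 0.1644] jar [0.5406 0.0062 0.    ] jar-lip in tool axes cm [-20.34  29.75  10.79]
mill frame TCP [17.6, 488.2, 268.0]
```

{"fn": "carry_out", "kwargs": {"motion": [0, 0.5, 0, 0, -0.05, 0, 0, 1, 0, 0, -0.05, 0, 0, 1.5, 0, 0, -0.05, 0, 0, 2, 0, 0, -0.05, 0, 0, 2.5, 0, 0, 0, 0, 0, 2.5, 0, 0, 0, 0, 0, 2.5, 0, 0, 0, 0, 0, 2, 0, 0, 0, 0]}}

```text
clock: 10.95
tool_pos: [0.5382, 0.1595, 0.2668]
eef_rot: [0.995, 0.088, 0.053, -0.004]
contact_force: [1.3, 0.9, -1.9]
opening: 0.157
```

```bash
python3 st2.py
```

```text
10.95 q [-0.25  0.63 -0.22  1.88  0.29  0.56 -2.06] F [ 1.3  0.9 -1.9] open 0.15718222298779155 
pos [0.5382 0.1595 0.2668] [[0.979, 0.175, 0.105], [0.175, -0.985, 0.017], [0.106, 0.002, -0.994]]
lip [0.649 0.179 0.138] jar [0.5406 0.0062 0.    ] jar-lip in tool axes cm [-15.09  15.08  12.29]
mill frame TCP [20.8, 341.9, 266.8]
```

{"fn": "carry_out", "kwargs": {"motion": [-1.98, 2.39, -0.4, 0, 0, 0, -2.14, 2.59, -0.43, 0, 0, 0, -2.14, 2.59, -0.43, 0, 0, 0, -1.98, 2.39, -0.4, 0, 0, 0, -1.65, 1.99, -0.33, 0, 0, 0, -1.32, 1.59, -0.26, 0, 0, 0, -0.82, 1, -0.17, 0, 0, 0, -0.49, 0.6, -0.1, 0, 0, 0]}}

```text
clock: 11.95
tool_pos: [0.4396, -0.0108, 0.2789]
eef_rot: [0.995, 0.088, 0.054, -0.004]
contact_force: [1.4, 0.3, -0.8]
opening: 0.153
```

{"fn": "carry_out", "kwargs": {"motion": [0, 0, 0, 0, 0, 0]}}

```text
clock: 12.08
tool_pos: [0.4398, -0.0105, 0.2788]
eef_rot: [0.995, 0.088, 0.054, -0.004]
contact_force: [0.4, 0.8, -1.4]
opening: 0.154
```

```bash
python3 st2.py
python3 - <<'E'
from h import *
p=snap('wrist');save(p,'w5.png')
P=cloud(p);F=P.reshape(-1,3);F=F[~np.isnan(F[:,0])]
Q=F[(np.linalg.norm(F[:,:2]-[.541,.006],axis=1)<.075)&(F[:,2]>.074)&(F[:,2]<.086)];print('jar',len(Q),cv2.minAreaRect((Q[:,:2]*1000).astype(np.float32)))
import sys; sys.path.insert(0,'.')
from gen import rows
rows([(.106,.010,.15),(.03,.0,.12),(-.06,-.01,.1),(-.15,-.018,.09),(-.23,-.022,.086),(-.31,-.022,.084),(-.39,-.022,.084),(-.48,-.022,.084),(-.57,-.022,.084)])
rows([(-.57,-.022,.084),(-.66,-.022,.084),(-.75,-.022,.084),(-.82,-.022,.084)])
E
```

```text
12.075 q [ 0.11  0.48 -0.28  2.2   0.33  0.39 -1.82] F [ 0.4  0.8 -1.4] open 0.15441989782319934 
pos [ 0.4398 -0.0105  0.2788] [[0.979, 0.176, 0.106], [0.175, -0.984, 0.018], [0.107, 0.001, -0.994]]
lip [0.5507 0.0092 0.1502] jar [0.5406 0.0062 0.    ] jar-lip in tool axes cm [-2.65  0.1  14.82]
mill frame TCP [-102.1, 188.8, 278.8]
jar 2078 ((556.7853393554688, 1.0198135375976562), (83.74298858642578, 130.91409301757812), 5.368340969085693)
[np.float64(-0.22), 0, np.float64(2.17), 0, -0.076, 0] tcp [-0.102  0.257]
[np.float64(0.24), 0, np.float64(1.14), 0, -0.09, 0] tcp [-0.1    0.246]
[np.float64(0.56), 0, np.float64(0.22), 0, -0.09, 0] tcp [-0.094  0.243]
[np.float64(0.81), 0, np.float64(-0.28), 0, -0.08, 0] tcp [-0.086  0.245]
[np.float64(1.2), 0, np.float64(-0.55), 0, -0.08, 0] tcp [-0.073  0.247]
[np.float64(1.15), 0, np.float64(-0.74), 0, -0.08, 0] tcp [-0.06   0.251]
[np.float64(1.3), 0, np.float64(-0.83), 0, -0.09, 0] tcp [-0.044  0.254]
[np.float64(1.3), 0, np.float64(-0.83), 0, -0.09, 0] tcp [-0.029  0.255]
[np.float64(1.3), 0, np.float64(-0.83), 0, -0.09, 0] tcp [-0.014  0.255]
[np.float64(1.3), 0, np.float64(-0.83), 0, -0.09, 0] tcp [0.002 0.253]
[np.float64(1.0), 0, np.float64(-0.65), 0, -0.07, 0] tcp [0.013 0.251]
```

View pics/w5.png

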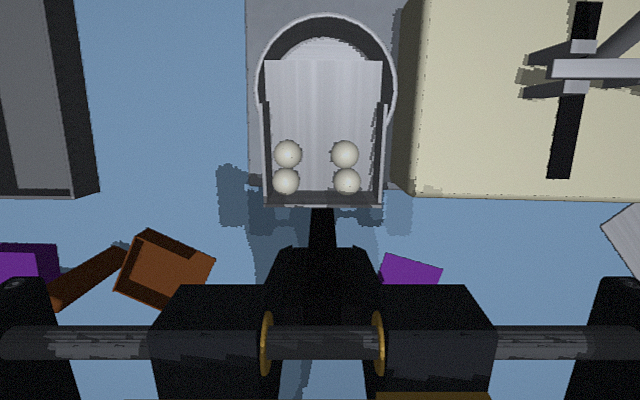

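{"fn": "carry_out", "kwargs": {"motion": [-0.22, 0.05, 2.17, 0, -0.076, 0, 0.24, 0.05, 1.14, 0, -0.09, 0, 0.56, 0, 0.22, 0, -0.09, 0, 0.81, 0, -0.28, 0, -0.08, 0, 1.2, 0, -0.55, 0, -0.08, 0, 1.15, 0, -0.74, 0, -0.08, 0, 1.3, 0, -0.83, 0, -0.09, 0, 1.3, 0, -0.83, 0, -0.09, 0]}}

```text
clock: 13.12
tool_pos: [0.5135, 0.0028, 0.255]
eef_rot: [0.956, 0.086, -0.28, 0.025]
contact_force: [0.1, -0.1, -1.9]
opening: 0.159
```

{"fn": "carry_out", "kwargs": {"motion": [1.3, 0, -0.83, 0, -0.09, 0, 1.3, 0, -0.83, 0, -0.09, 0, 1, 0, -0.65, 0, -0.07, 0, 0, 0, 0, 0, 0, 0, 0, 0, 0, 0, 0, 0]}}

```text
clock: 13.75
tool_pos: [0.554, 0.0095, 0.2515]
eef_rot: [0.914, 0.081, -0.396, 0.036]
contact_force: [-0.2, 0.2, -1.0]
opening: 0.156
```

```bash
python3 st2.py
python3 - <<'E'
from h import *
p=snap('wrist');t=snap('top');s=snap('scene')
im=np.vstack([np.hstack([p['frame'][::1,:][0:400,120:520],cv2.resize(s['frame'][170:290,270:390],(400,400))])])
cv2.imwrite('pics/w6.png',im[:,:,::-1])
E
```

```text
13.75 q [-0.01  1.01 -0.25  1.25  0.17  1.73 -1.68] F [-0.2  0.2 -1. ] open 0.15648856621569446 
pos [0.554  0.0095 0.2515] [[0.673, 0.177, -0.718], [0.12, -0.984, -0.13], [-0.729, 0.001, -0.684]]
lip [0.5196 0.0032 0.0841] jar [0.5406 0.0062 0.    ] jar-lip in tool axes cm [7.58 0.06 4.21]
mill frame TCP [13.8, 191.3, 251.5]
```

View pics/w6.png

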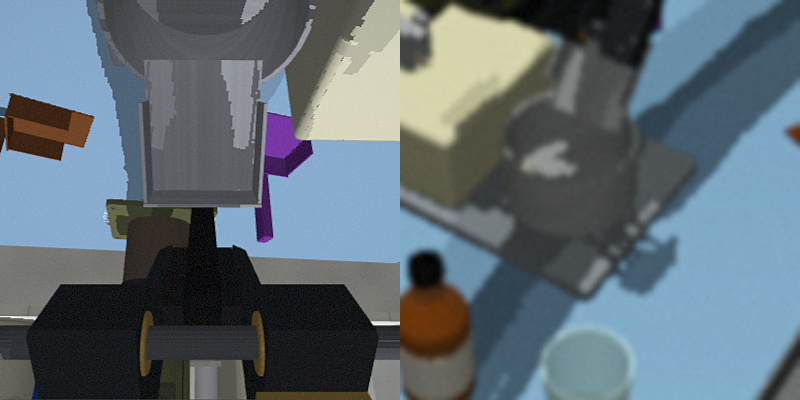

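Run:
```python
from gen import rows
rows([(-.817,-.022,.084),(-.817,-.022,.11),(-.75,-.022,.14),(-.6,-.022,.16),(-.45,-.022,.17),(-.3,-.01,.17),(-.15,-.0,.17),(-.05,.0,.17),(0,.01,.17)])
```

```text
[np.float64(-1.9), 0, np.float64(-1.78), 0, 0.0, 0] tcp [0.013 0.277]
[np.float64(-3.1), 0, np.float64(-1.36), 0, 0.067, 0] tcp [0.002 0.309]
[np.float64(-3.35), 0, np.float64(0.16), 0, 0.15, 0] tcp [-0.024  0.331]
[np.float64(-2.55), 0, np.float64(0.8), 0, 0.15, 0] tcp [-0.05   0.339]
[np.float64(-0.9), 0, np.float64(1.1), 0, 0.15, 0] tcp [-0.062  0.333]
[np.float64(-1.03), 0, np.float64(1.33), 0, 0.15, 0] tcp [-0.076  0.323]
[np.float64(-1.35), 0, np.float64(1.05), 0, 0.1, 0] tcp [-0.091  0.315]
[np.float64(0.31), 0, np.float64(0.46), 0, 0.05, 0] tcp [-0.088  0.31 ]
```

{"fn": "carry_out", "kwargs": {"motion": [-1.9, 0, -1.78, 0, 0, 0, -3.1, 0, -1.36, 0, 0.067, 0, -3.35, 0, 0.16, 0, 0.15, 0, -2.55, 0, 0.8, 0, 0.15, 0, -0.9, 0, 1.1, 0, 0.15, 0, -1.03, 0, 1.33, 0, 0.15, 0, -1.35, 0, 1.05, 0, 0.1, 0, 0.31, 0, 0.46, 0, 0.05, 0]}}

```text
clock: 14.9
tool_pos: [0.4514, -0.0097, 0.3111]
eef_rot: [0.996, 0.088, -0.001, 0.001]
contact_force: [-0.0, 0.2, -2.3]
opening: 0.154
```

{"fn": "carry_out", "kwargs": {"motion": [0.48, -3.7, 0.6, 0, 0, 0, 0.48, -3.7, 0.6, 0, 0, 0, 0.48, -3.7, 0.6, 0, 0, 0, 0.48, -3.7, 0.6, 0, 0, 0, 0.48, -3.7, 0.6, 0, 0, 0, 0.48, -3.7, 0.6, 0, 0, 0, 0.48, -3.7, 0.6, 0, 0, 0.008, 0.48, -3.7, 0.6, 0, 0, 0]}}

```text
clock: 15.9
tool_pos: [0.4397, 0.29, 0.2625]
eef_rot: [0.996, 0.084, -0.001, 0.001]
contact_force: [-0.3, -0.9, -0.6]
opening: 0.156
```

{"fn": "carry_out", "kwargs": {"motion": [0, 0, 0, 0, 0, 0, 0, 0, 0, 0, 0, 0]}}

```text
clock: 16.15
tool_pos: [0.44, 0.2883, 0.2623]
eef_rot: [0.996, 0.084, -0.001, 0.001]
contact_force: [0.3, -0.4, -1.3]
opening: 0.156
```

```bash
cat > st3.py <<'E'
from h import *
s=monitor.get_state();M=R.from_quat(s['eef_rot']).as_matrix();T=R.from_euler('z',9.75,degrees=True).as_matrix()
print(s['clock'],'q',s['q'].round(2),'F',s['contact_force'].round(1))
print('tray',(T.T@(s['tool_pos']-[.5198,.3042,0])*1000).round(1),'tool rot in tray (rv)',(R.from_matrix(T.T@M)*R.from_euler('x',-180,degrees=True)).as_rotvec().round(4))
d=np.array([.5198,.3042,0])+T@[-.081,0,.1445]-s['tool_pos'];print('to place, tool cm',(M.T@d*100).round(2))
E
python3 st3.py
```

```text
16.15 q [-0.52  0.62 -0.24  1.9   0.24  0.65 -2.31] F [ 0.3 -0.4 -1.3]
tray [-81.3  -2.2 262.3] tool rot in tray (rv) [-0.0025  0.0021 -0.0012]
to place, tool cm [ 0.06 -0.25 11.78]
```

{"fn": "carry_out", "kwargs": {"motion": [0.05, -0.1, 1.5, 0, 0, 0, 0, -0.1, 2, 0, 0, 0, 0, -0.05, 2, 0, 0, 0, 0, 0, 2, 0, 0, 0, 0, 0, 2, 0, 0, 0, 0, 0, 1.2, 0, 0, 0, 0, 0, 0.6, 0, 0, 0, 0, 0, 0.3, 0, 0, 0]}}

```text
clock: 17.15
tool_pos: [0.4403, 0.2916, 0.1459]
eef_rot: [0.996, 0.084, -0.001, 0.001]
contact_force: [0.1, 0.3, -1.3]
opening: 0.153
```

```bash
python3 st3.py
```

```text
17.15 q [-0.58  0.82 -0.15  1.98  0.31  0.37 -2.38] F [ 0.1  0.3 -1.3]
tray [-80.4   1.1 145.9] tool rot in tray (rv) [-0.0013  0.0016 -0.001 ]
to place, tool cm [-0.06  0.11  0.14]
```

{"fn": "carry_out", "kwargs": {"motion": [0, 0, 0.12, 0, 0, 0, 0, 0, 0.1, 0, 0, 0, 0, 0, 0, 0, 0, 0]}}

```text
clock: 17.52
tool_pos: [0.4403, 0.2918, 0.144]
eef_rot: [0.996, 0.085, -0.001, 0.001]
contact_force: [-0.3, 0.3, -1.4]
opening: 0.158
```

{"fn": "carry_out", "kwargs": {"motion": [0, 0, 0, 0, 0, 0, 0, 0, 0, 0, 0, 0, 0, 0, 0, 0, 0, 0, 0, 0, 0, 0, 0, 0, 0, 0, 0, 0, 0, 0], "hand": 5}}

```text
clock: 18.15
tool_pos: [0.4402, 0.2918, 0.1438]
eef_rot: [0.996, 0.085, -0.001, 0.001]
contact_force: [0.0, 0.6, -0.1]
opening: 0.569
```

{"fn": "carry_out", "kwargs": {"motion": [0, 0, -1, 0, 0, 0, 0, 0, -3, 0, 0, 0, 0, 0, -4, 0, 0, 0, 0, 0, -4, 0, 0, 0, 0, 0, -5, 0, 0, 0, 0, 0, -4, 0, 0, 0]}}

```text
clock: 18.9
tool_pos: [0.4404, 0.292, 0.3565]
eef_rot: [0.996, 0.085, -0.0, 0.0]
contact_force: [0.7, 0.1, -1.1]
opening: 0.566
```

```bash
python3 st3.py
python3 - <<'E'
from h import *
p=snap('wrist');t=snap('top')
im=np.hstack([p['frame'][:,120:520],cv2.resize(t['frame'][130:250,200:320],(400,400),interpolation=2)])
cv2.imwrite('pics/w7.png',im[:,:,::-1])
P=cloud(t)
for n in ['catch','lever']:
  for m in finder.masks_of(t,n)[:2]:
    Q=P[m['pixels']];print(n,m['p'],m['extent'])
o=np.array([.5693,-.1816]);a=np.radians(8.7);T=np.array([[np.cos(a),np.sin(a)],[-np.sin(a),np.cos(a)]])
F=P.reshape(-1,3);F=F[~np.isnan(F[:,0])];L=(F[:,:2]-o)@T.T*1000
k=(abs(L[:,0])<100)&(abs(L[:,1])<125)&(F[:,2]>.11)
for y0 in range(-90,60,10):
    kk=k&(abs(L[:,1]-y0-5)<5)&(L[:,0]<40)
    if kk.sum()>2: print(y0+5,kk.sum(),'x',L[kk,0].min().round(),L[kk,0].max().round(),'z',np.percentile(F[kk,2]*1000,[5,50,95]).round())
E
```

```text
18.9 q [-0.49  0.5  -0.29  1.78  0.18  0.88 -2.26] F [ 0.7  0.1 -1.1]
tray [-80.3   1.5 356.5] tool rot in tray (rv) [-0.0004  0.0001 -0.0006]
to place, tool cm [-0.07  0.14 21.2 ]
catch 0.6 [364.2, 167.8, 398.8, 178.0]
lever 0.54 [375.0, 140.0, 407.6, 171.9]
-75 7 x 3.0 23.0 z [165. 167. 174.]
-65 23 x 1.0 24.0 z [171. 175. 181.]
-55 27 x 2.0 22.0 z [157. 170. 180.]
-45 12 x 7.0 18.0 z [146. 154. 159.]
-35 17 x -32.0 33.0 z [113. 153. 158.]
-25 16 x -12.0 17.0 z [113. 151. 154.]
-15 15 x 7.0 20.0 z [140. 148. 152.]
-5 26 x 7.0 38.0 z [134. 148. 161.]
5 33 x -59.0 40.0 z [111. 142. 158.]
15 13 x 7.0 19.0 z [137. 143. 149.]
25 36 x -3.0 28.0 z [116. 142. 148.]
35 32 x -3.0 29.0 z [125. 140. 148.]
```

View pics/w7.png

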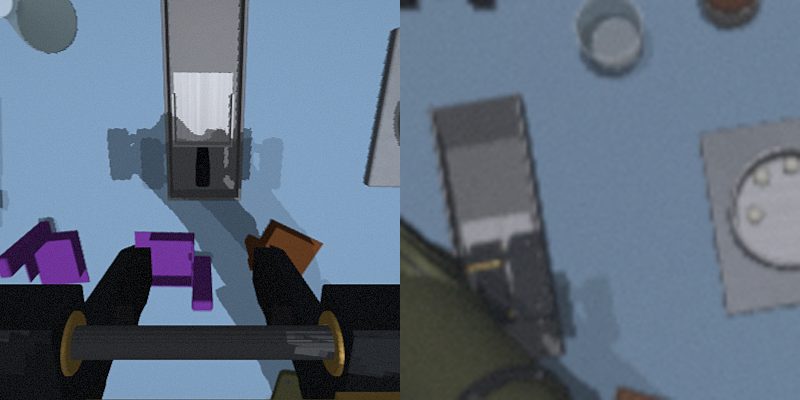

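Scoop is back upright in the tray, the tray is empty, and the balls are in the jar. The catch is lifted about 0.2 rad. Next I close the fingers, go to the mill's -y side and lean the tool sideways to lift the catch with the fingertips.

{"fn": "carry_out", "kwargs": {"motion": [0.44, 5.2, -0.1, 0, 0, 0, 0.44, 5.2, 0, 0, 0, 0, 0.44, 5.2, 0, 0, 0, 0, 0.44, 5.2, 0, 0, 0, 0, 0.44, 5.2, 0, 0, 0, 0, 0.44, 5.2, 0, 0, 0, 0, 0.44, 5.2, 0, 0, 0, 0, 0.44, 5.2, 0, 0, 0, 0], "hand": 0, "grip_force": 20}}

```text
clock: 20.1
tool_pos: [0.5447, -0.1136, 0.3537]
eef_rot: [0.996, 0.085, -0.002, 0.0]
contact_force: [0.7, 0.9, 0.1]
opening: 0.006
```

{"fn": "carry_out", "kwargs": {"motion": [0.44, 5.2, 0, 0, 0, 0.018, 0.44, 5.2, 0, 0, 0, 0, 0.44, 5.2, 0, 0, 0, 0, 0.44, 4.5, 0, 0, 0, 0, 0, 0, 0, 0.12, 0, 0, 0, 0, 0, 0.12, 0, 0, 0, 0, 0, 0.12, 0, 0, 0, 0, 0, 0.12, 0, 0]}}

```text
clock: 21.1
tool_pos: [0.5934, -0.3077, 0.3537]
eef_rot: [0.968, 0.073, -0.02, -0.239]
contact_force: [-0.6, 0.7, 0.2]
opening: 0.004
```

{"fn": "carry_out", "kwargs": {"motion": [0, 0, 0, 0.1, 0, 0, 0, 0, 0, 0.07, 0, 0, 0, 0, 0, 0, 0, 0]}}

```text
clock: 21.48
tool_pos: [0.5932, -0.3086, 0.3523]
eef_rot: [0.945, 0.07, -0.027, -0.319]
contact_force: [-0.6, 0.1, 0.2]
opening: 0.004
```

```bash
cat > sm.py <<'E'
from h import *
s=monitor.get_state();M=R.from_quat(s['eef_rot']).as_matrix();T=R.from_euler('z',8.7,degrees=True).as_matrix();o=np.array([.5693,-.1816,0])
print(s['clock'],'q',s['q'].round(2),'F mill',(T.T@s['contact_force']).round(1),'open',round(s['opening'],3))
m=T.T@(s['tool_pos']-o);A=T.T@M
print('TCP mill',(m*1000).round(1),'grasp',((m+A@[0,0,.045])*1000).round(1),'tip',((m+A@[0,0,.064])*1000).round(1));print(A.round(3).tolist())
E
python3 sm.py
```

```text
21.475 q [ 0.75  0.95 -0.46  1.   -0.17  1.62 -0.99] F mill [-0.5  0.2  0.2] open 0.004
TCP mill [   4.4 -129.1  352.3] grasp [   4.2 -101.9  316.5] tip [  4.2 -90.3 301.4]
[[1.0, -0.005, -0.004], [-0.002, -0.796, 0.606], [-0.006, -0.606, -0.795]]
```

{"fn": "carry_out", "kwargs": {"motion": [0.1, 2.3, 2.7, 0, 0, 0, 0.1, 2.3, 2.7, 0, 0, 0, 0.1, 2.3, 2.7, 0, 0, 0, 0.1, 2.3, 2.7, 0, 0, 0, 0, 2.3, 2.7, 0, 0, 0, 0, 0, 0, 0, 0, 0]}}

```text
clock: 22.22
tool_pos: [0.5975, -0.316, 0.1753]
eef_rot: [0.945, 0.071, -0.028, -0.319]
contact_force: [-0.2, -0.3, 0.7]
opening: 0.007
```

```bash
python3 sm.py
python3 - <<'E'
import numpy as np
H=np.array([30,135.]);a=.65
ty=np.array([-np.cos(a),-np.sin(a)]);tz=np.array([np.sin(a),-np.cos(a)])
C=lambda p,r=90,k=6:H+r*np.array([-np.cos(p),np.sin(p)])+k*np.array([-np.sin(p),-np.cos(p)])
ps=[.1,.25,.4,.55,.7,.85,1.0,1.15,1.3,1.45,1.6,1.75,1.9,2.0,2.1,2.15]
rs=np.linspace(93,82,len(ps))
for i in range(1,len(ps)):
    d=(C(ps[i],rs[i])-C(ps[i-1],rs[i-1]))/10;print(ps[i],C(ps[i],rs[i]).round(),[0,round(d@ty,2),round(d@tz,2)])
E
python3 - <<'E'
import sys; sys.path.insert(0,'.')
from h import *
s=snap('scene'); save(s,'s8.png',(190,120,350,240),4)
E
```

```text
22.225 q [ 0.76  1.14 -0.44  1.09 -0.11  1.37 -0.89] F mill [-0.2 -0.3  0.7] open 0.007
TCP mill [   7.5 -137.1  175.3] grasp [   7.2 -109.8  139.6] tip [  7.1 -98.3 124.5]
[[1.0, -0.003, -0.007], [0.001, -0.795, 0.607], [-0.007, -0.607, -0.795]]
0.25 [-61. 152.] [0, np.float64(-1.01), np.float64(-0.95)]
0.4 [-57. 165.] [0, np.float64(-1.13), np.float64(-0.79)]
0.55 [-51. 177.] [0, np.float64(-1.23), np.float64(-0.6)]
0.7 [-43. 188.] [0, np.float64(-1.29), np.float64(-0.41)]
0.85 [-33. 198.] [0, np.float64(-1.33), np.float64(-0.21)]
1.0 [-23. 206.] [0, np.float64(-1.33), np.float64(-0.01)]
1.15 [-11. 213.] [0, np.float64(-1.31), np.float64(0.19)]
1.3 [  1. 217.] [0, np.float64(-1.26), np.float64(0.38)]
1.45 [ 14. 220.] [0, np.float64(-1.18), np.float64(0.56)]
1.6 [ 27. 221.] [0, np.float64(-1.07), np.float64(0.72)]
1.75 [ 39. 220.] [0, np.float64(-0.94), np.float64(0.86)]
1.9 [ 52. 217.] [0, np.float64(-0.8), np.float64(0.99)]
2.0 [ 59. 213.] [0, np.float64(-0.42), np.float64(0.72)]
2.1 [ 67. 209.] [0, np.float64(-0.34), np.float64(0.76)]
2.15 [ 70. 207.] [0, np.float64(-0.11), np.float64(0.4)]
```

{"fn": "carry_out", "kwargs": {"motion": [0.05, -0.97, 0.52, 0, 0, 0, 0, -0.97, 0.52, 0, 0, 0, 0, -1.01, -0.95, 0, 0, 0, 0, -1.13, -0.79, 0, 0, 0, 0, -1.23, -0.6, 0, 0, 0]}}

```text
clock: 22.9
tool_pos: [0.5946, -0.2826, 0.2222]
eef_rot: [0.945, 0.072, -0.025, -0.318]
contact_force: [-0.1, -0.0, -0.9]
opening: 0.003
```

```bash
python3 sm.py
python3 - <<'E'
from h import *
s=snap('scene');w=snap('wrist')
im=np.hstack([cv2.resize(s['frame'][130:230,230:330],(400,400),interpolation=2),w['frame'][:,120:520]])
cv2.imwrite('pics/s9.png',im[:,:,::-1])
E
```

```text
22.9 q [ 0.74  1.05 -0.45  1.18 -0.14  1.34 -0.93] F mill [-0.1  0.  -0.9] open 0.003
TCP mill [   9.7 -103.7  222.2] grasp [  9.7 -76.5 186.4] tip [  9.7 -65.  171.2]
[[1.0, -0.001, -0.001], [-0.0, -0.797, 0.604], [-0.001, -0.604, -0.797]]
```

View pics/s9.png

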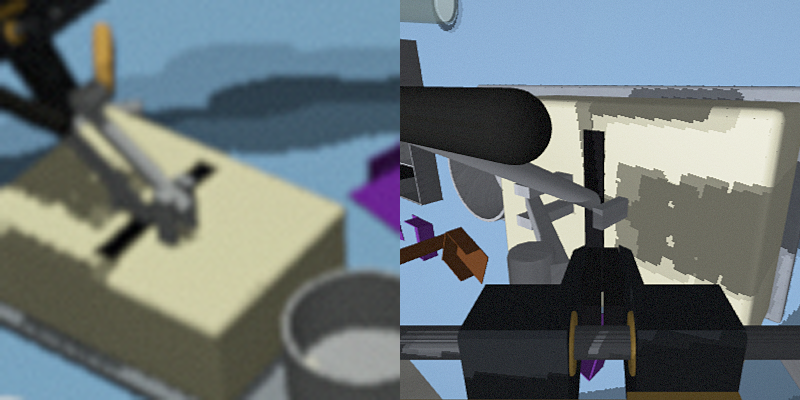

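{"fn": "carry_out", "kwargs": {"motion": [0, -1.29, -0.41, 0, 0, 0, 0, -1.33, -0.21, 0, 0, 0, 0, -1.33, -0.01, 0, 0, 0, 0, -1.31, 0.19, 0, 0, 0, 0, -1.26, 0.38, 0, 0, 0]}}

```text
clock: 23.62
tool_pos: [0.5868, -0.231, 0.2613]
eef_rot: [0.945, 0.072, -0.025, -0.318]
contact_force: [0.3, -1.5, -0.2]
opening: 0.003
```

```bash
python3 sm.py
cat > cat.py <<'E'
from h import *
T=R.from_euler('z',8.7,degrees=True).as_matrix();o=np.array([.5693,-.1816,0])
for nm in('scene','wrist','top'):
    p=snap(nm);P=(cloud(p)-o)@T*1000
    k=(P[...,0]>3)&(P[...,0]<23)&(P[...,1]>-90)&(P[...,1]<130)&(P[...,2]>140)&(P[...,2]<245)
    sat=p['frame'].astype(int);k&=(sat.min(2)>75)
    Q=P[k];
    d=Q[:,1:]-[30,135];r=np.hypot(*d.T);an=np.arctan2(d[:,1],-d[:,0])
    g=(r>40)&(r<85)
    print(nm,len(Q),g.sum(),'bar ang',np.percentile(an[g],[10,50,90]).round(2) if g.any() else '', 'outer r>85',np.median(an[r>85]).round(2) if (r>85).any() else '')
E
python3 cat.py
```

```text
23.625 q [ 0.72  0.96 -0.48  1.29 -0.17  1.29 -0.98] F mill [ 0.  -1.5 -0.2] open 0.003
TCP mill [  9.8 -51.5 261.3] grasp [  9.8 -24.3 225.4] tip [  9.7 -12.8 210.3]
[[1.0, -0.001, -0.001], [-0.0, -0.797, 0.604], [-0.001, -0.604, -0.797]]
scene 94 28 bar ang [1.2  1.26 1.4 ] outer r>85 1.44
wrist 4005 891 bar ang [1.17 1.22 1.32] outer r>85 1.34
top 34 1 bar ang [1.41 1.41 1.41] outer r>85 1.46
```

Catch is at about 1.3 rad and following the fingers, so I carry on over.

{"fn": "carry_out", "kwargs": {"motion": [0, -1.18, 0.56, 0, 0, 0, 0, -1.07, 0.72, 0, 0, 0, 0, -0.94, 0.86, 0, 0, 0, 0, -0.8, 0.99, 0, 0, 0, 0, -0.42, 0.72, 0, 0, 0, 0, -0.34, 0.76, 0, 0, 0, 0, -0.11, 0.4, 0, 0, 0]}}

```text
clock: 24.65
tool_pos: [0.5762, -0.1634, 0.2497]
eef_rot: [0.945, 0.071, -0.025, -0.318]
contact_force: [1.0, -0.2, 0.2]
opening: 0.006
```

```bash
python3 sm.py;python3 cat.py
```

```text
24.65 q [ 0.67  0.92 -0.5   1.46 -0.2   1.13 -1.01] F mill [ 1.  -0.3  0.2] open 0.006
TCP mill [  9.6  17.  249.7] grasp [  9.5  44.2 213.9] tip [  9.5  55.6 198.8]
[[1.0, -0.001, -0.002], [-0.0, -0.797, 0.604], [-0.002, -0.604, -0.797]]
scene 73 17 bar ang [1.76 1.99 2.1 ] outer r>85 2.21
wrist 5114 1145 bar ang [1.96 2.02 2.12] outer r>85 2.11
top 43 0 bar ang  outer r>85 2.17
```

{"fn": "carry_out", "kwargs": {"motion": [0, 0.2, -2.5, 0, 0, 0, 0, 0, -4.5, 0, 0, 0, 0, 0, -4.5, 0, 0, 0, 0, 0, 0, -0.17, 0, 0, 0, 0, 0, -0.16, 0, 0, 0, 0, 0, -0.16, 0, 0, 0, 0, 0, -0.16, 0, 0]}}

```text
clock: 25.68
tool_pos: [0.5874, -0.2345, 0.3413]
eef_rot: [0.997, 0.075, 0.0, 0.003]
contact_force: [-0.2, -0.5, -0.8]
opening: 0.003
```

{"fn": "carry_out", "kwargs": {"motion": [0, 0, -0.5, 0, 0, -0.175, 0, 0, -0.5, 0, 0, -0.175, 0, 0, -0.5, 0, 0, -0.175, 0, 0, -0.5, 0, 0, -0.175, 0, 0, 0, 0, 0, -0.175, 0, 0, 0, 0, 0, -0.175, 0, 0, 0, 0, 0, -0.175, 0, 0, 0, 0, 0, -0.175], "hand": 5}}

```text
clock: 26.68
tool_pos: [0.5872, -0.2345, 0.3607]
eef_rot: [0.712, 0.702, -0.001, 0.0]
contact_force: [0.5, 0.8, 0.0]
opening: 0.569
```

{"fn": "carry_out", "kwargs": {"motion": [0, 0, 0, 0, 0, -0.17, 0, 0, 0, 0.15, 0, 0, 0, 0, 0, 0.15, 0, 0, 0, 0, 0, 0, 0, 0]}}

```text
clock: 27.18
tool_pos: [0.5886, -0.2329, 0.3592]
eef_rot: [0.644, 0.75, -0.114, -0.098]
contact_force: [-0.6, -0.0, -0.5]
opening: 0.565
```

```bash
python3 sm.py;python3 cat.py
cat > lev.py <<'E'
from h import *
T=R.from_euler('z',8.7,degrees=True).as_matrix();o=np.array([.5693,-.1816,0])
for nm in('top','wrist','scene'):
    p=snap(nm);P=(cloud(p)-o)@T*1000;dark=p['frame'].max(2)<70
    k=dark&(P[...,0]>40)&(P[...,0]<130)&(P[...,1]>-110)&(P[...,1]<-15)&(P[...,2]>215)&(P[...,2]<256)
    Q=P[k]
    if len(Q)>5: print(nm,len(Q),'min',Q.min(0).round(),'max',Q.max(0).round(),'med',np.median(Q,0).round(1))
E
python3 lev.py
```

```text
27.175 q [ 0.53  0.81 -0.6   1.23  0.47  1.53  0.07] F mill [-0.6  0.1 -0.5] open 0.565
TCP mill [ 11.3 -53.7 359.2] grasp [ -2.  -53.7 316.2] tip [ -7.7 -53.7 298.1]
[[-0.0, 0.955, -0.297], [1.0, 0.0, 0.0], [0.0, -0.297, -0.955]]
scene 66 4 bar ang [2.03 2.05 2.06] outer r>85 2.19
wrist 1648 841 bar ang [1.98 2.02 2.04] outer r>85 2.04
top 115 27 bar ang [1.96 2.01 2.08] outer r>85 2.14
top 42 min [ 78. -44. 236.] max [ 90. -16. 254.] med [ 84.1 -29.3 245.5]
wrist 3925 min [ 75. -86. 238.] max [ 93. -15. 249.] med [ 82.3 -45.9 245.8]
scene 105 min [ 82. -87. 237.] max [ 96. -15. 250.] med [ 90.4 -49.3 244.7]
```

{"fn": "carry_out", "kwargs": {"motion": [0.19, 3.55, -0.37, 0, 0, 0, 0.19, 3.55, -0.37, 0, 0, 0, 0.19, 3.55, -0.37, 0, 0, 0, 0, 0, 0, 0, 0, 0]}}

```text
clock: 27.98
tool_pos: [0.6912, -0.2112, 0.3378]
eef_rot: [0.644, 0.75, -0.114, -0.098]
contact_force: [-0.4, 0.4, -0.7]
opening: 0.568
```

```bash
python3 sm.py; python3 lev.py
```

```text
27.975 q [ 0.38  0.99 -0.57  0.85  0.5   1.7   0.11] F mill [-0.3  0.5 -0.7] open 0.568
TCP mill [116.  -47.7 337.8] grasp [102.7 -47.7 294.9] tip [ 97.  -47.7 276.7]
[[-0.0, 0.955, -0.297], [1.0, 0.001, 0.0], [0.001, -0.297, -0.955]]
top 39 min [ 78. -40. 236.] max [ 91. -15. 251.] med [ 83.3 -27.  245. ]
wrist 3205 min [ 76. -93. 237.] max [ 93. -15. 249.] med [ 86.9 -48.8 245.9]
scene 89 min [ 82. -81. 238.] max [ 96. -15. 249.] med [ 89.9 -45.7 245. ]
```

{"fn": "carry_out", "kwargs": {"motion": [0, 0, 1.5, 0, 0, 0, 0, 0, 1.5, 0, 0, 0, 0, 0, 1.5, 0, 0, 0, 0, 0, 1, 0, 0, 0, 0, 0, 0.4, 0, 0, 0]}}

```text
clock: 28.75
tool_pos: [0.6722, -0.2162, 0.2834]
eef_rot: [0.645, 0.749, -0.115, -0.097]
contact_force: [0.6, -0.0, -0.4]
opening: 0.57
```

{"fn": "carry_out", "kwargs": {"motion": [0, 0, 0, 0, 0, 0, 0, 0, 0, 0, 0, 0, 0, 0, 0, 0, 0, 0, 0, 0, 0, 0, 0, 0, 0, 0, 0, 0, 0, 0, 0, 0, 0, 0, 0, 0], "hand": 0, "grip_force": 35}}

```text
clock: 29.5
tool_pos: [0.6735, -0.2152, 0.2835]
eef_rot: [0.645, 0.75, -0.114, -0.097]
contact_force: [4.1, 0.7, 0.7]
opening: 0.188
```

```bash
python3 sm.py
python3 - <<'E'
import numpy as np
# lever angle p: grip at (180 sin(.5-p), 80+180cos); tool lean L (forward +): tool z=(-sinL,-cosL), tool y=(cosL,-sinL)
g=lambda p:np.array([180*np.sin(.5-p),80+180*np.cos(.5-p)])
N=14;ps=np.linspace(0,.92,N+1);Ls=np.linspace(.3,-.3,N+1)
for i in range(N):
    L=Ls[i];t=lambda p,L:g(p)+45*np.array([np.sin(L),np.cos(L)])
    d=(t(ps[i+1],Ls[i+1])-t(ps[i],Ls[i]))/10
    print(i,round(ps[i+1],3),[0,round(d@[np.cos(L),-np.sin(L)],2),round(d@[-np.sin(L),-np.cos(L)],2),round(Ls[i+1]-Ls[i],4)],t(ps[i+1],Ls[i+1]).round())
E
```

```text
29.5 q [ 0.41  1.   -0.57  1.01  0.52  1.55  0.06] F mill [4.2 0.1 0.7] open 0.188
TCP mill [ 98.  -49.  283.5] grasp [ 84.7 -49.  240.5] tip [ 79.1 -49.  222.4]
[[0.001, 0.955, -0.295], [1.0, -0.002, -0.001], [-0.001, -0.295, -0.955]]
0 0.066 [0, np.float64(-1.36), np.float64(-0.19), np.float64(-0.0429)] [ 87. 287.]
1 0.131 [0, np.float64(-1.36), np.float64(-0.17), np.float64(-0.0429)] [ 74. 292.]
2 0.197 [0, np.float64(-1.37), np.float64(-0.14), np.float64(-0.0429)] [ 61. 296.]
3 0.263 [0, np.float64(-1.37), np.float64(-0.11), np.float64(-0.0429)] [ 48. 300.]
4 0.329 [0, np.float64(-1.37), np.float64(-0.09), np.float64(-0.0429)] [ 35. 302.]
5 0.394 [0, np.float64(-1.37), np.float64(-0.06), np.float64(-0.0429)] [ 21. 304.]
6 0.46 [0, np.float64(-1.37), np.float64(-0.03), np.float64(-0.0429)] [  7. 305.]
7 0.526 [0, np.float64(-1.38), np.float64(-0.0), np.float64(-0.0429)] [ -7. 305.]
8 0.591 [0, np.float64(-1.38), np.float64(0.02), np.float64(-0.0429)] [-20. 304.]
9 0.657 [0, np.float64(-1.37), np.float64(0.05), np.float64(-0.0429)] [-34. 302.]
10 0.723 [0, np.float64(-1.37), np.float64(0.08), np.float64(-0.0429)] [-47. 300.]
11 0.789 [0, np.float64(-1.37), np.float64(0.1), np.float64(-0.0429)] [-61. 297.]
12 0.854 [0, np.float64(-1.37), np.float64(0.13), np.float64(-0.0429)] [-74. 292.]
13 0.92 [0, np.float64(-1.37), np.float64(0.16), np.float64(-0.0429)] [-87. 287.]
```

{"fn": "carry_out", "kwargs": {"motion": [0, -1.36, -0.19, -0.043, 0, 0, 0, -1.36, -0.17, -0.043, 0, 0, 0, -1.37, -0.14, -0.043, 0, 0, 0, -1.37, -0.11, -0.043, 0, 0, 0, -1.37, -0.09, -0.043, 0, 0, 0, -1.37, -0.06, -0.043, 0, 0, 0, -1.37, -0.03, -0.043, 0, 0]}}

```text
clock: 30.38
tool_pos: [0.5836, -0.2288, 0.308]
eef_rot: [0.652, 0.758, 0.002, 0.003]
contact_force: [6.3, -0.1, -3.6]
opening: 0.19
```

```bash
python3 sm.py; python3 cat.py
```

```text
30.375 q [ 0.66  0.75 -0.67  1.54  0.52  1.02 -0.01] F mill [ 6.2 -1.1 -3.6] open 0.19
TCP mill [  7.  -48.8 308. ] grasp [  7.3 -48.9 263. ] tip [  7.4 -48.9 244. ]
[[0.001, 1.0, 0.007], [1.0, -0.001, -0.001], [-0.001, 0.007, -1.0]]
scene 99 22 bar ang [0.81 1.12 2.05] outer r>85 2.17
wrist 2155 1242 bar ang [1.98 2.02 2.04] outer r>85 2.04
top 112 26 bar ang [1.96 2.01 2.09] outer r>85 2.14
```

{"fn": "carry_out", "kwargs": {"motion": [0, -1.38, 0.05, -0.043, 0, 0, 0, -1.38, 0.07, -0.043, 0, 0, 0, -1.37, 0.1, -0.043, 0, 0, 0, -1.37, 0.13, -0.043, 0, 0, 0, -1.37, 0.12, -0.043, 0, 0, 0, -1.37, 0.13, -0.043, 0, 0]}}

```text
clock: 31.28
tool_pos: [0.5072, -0.2403, 0.2972]
eef_rot: [0.645, 0.752, 0.101, 0.09]
contact_force: [3.2, 1.4, 15.3]
opening: 0.193
```

```bash
python3 sm.py
```

```text
31.275 q [ 0.87  0.63 -0.72  1.93  0.59  0.52 -0.03] F mill [ 3.4  0.9 15.3] open 0.193
TCP mill [-70.3 -48.7 297.2] grasp [-58.2 -48.9 253.9] tip [-53.1 -48.9 235.6]
[[-0.001, 0.963, 0.269], [1.0, 0.002, -0.005], [-0.005, 0.269, -0.963]]
```

{"fn": "carry_out", "kwargs": {"motion": [0, -0.7, -0.15, -0.02, 0, 0, 0, -0.7, -0.05, -0.02, 0, 0, 0, 0, 0, 0, 0, 0]}}

```text
clock: 31.65
tool_pos: [0.4913, -0.2428, 0.292]
eef_rot: [0.644, 0.75, 0.115, 0.099]
contact_force: [9.1, 2.2, -3.8]
opening: 0.196
```

```bash
python3 sm.py
```

```text
31.65 q [ 0.9   0.62 -0.71  1.99  0.61  0.45 -0.03] F mill [ 9.4  0.8 -3.8] open 0.196
TCP mill [-86.4 -48.7 292. ] grasp [-72.9 -48.7 249.1] tip [-67.2 -48.8 231. ]
[[-0.001, 0.954, 0.3], [1.0, 0.001, -0.001], [-0.002, 0.3, -0.954]]
```

{"fn": "carry_out", "kwargs": {"motion": [0, -0.3, 0.1, 0, 0, 0, 0, 0, 0, 0, 0, 0, 0, 0, 0, 0, 0, 0]}}

```text
clock: 32.02
tool_pos: [0.4907, -0.2428, 0.2917]
eef_rot: [0.643, 0.75, 0.116, 0.101]
contact_force: [8.2, 2.7, 4.2]
opening: 0.189
```

```bash
python3 sm.py; python3 cat.py
python3 - <<'E'
from h import *
s=snap('scene');t=snap('top')
im=np.hstack([cv2.resize(s['frame'][130:250,225:345],(400,400),interpolation=2),cv2.resize(t['frame'][120:280,180:420],(400,267),interpolation=2).repeat(1,0)[:267] if 0 else cv2.resize(t['frame'][110:250,200:420],(400,400),interpolation=2)])
cv2.imwrite('pics/end.png',im[:,:,::-1])
P=cloud(t)
for n in ['amber_bottle','white_jar','beaker','spatula','dish','flask']:
    for m in finder.masks_of(t,n)[:1]: print(n,round(m['p'],2),m['extent'],np.nanmedian(P[m['pixels']],0).round(3))
E
```

```text
32.025 q [ 0.9   0.62 -0.71  1.99  0.61  0.44 -0.03] F mill [8.5 1.4 4.2] open 0.189
TCP mill [-86.9 -48.6 291.7] grasp [-73.3 -48.7 248.9] tip [-67.5 -48.8 230.7]
[[-0.001, 0.953, 0.304], [1.0, 0.002, -0.002], [-0.003, 0.304, -0.953]]
scene 70 5 bar ang [2.02 2.06 2.07] outer r>85 2.19
wrist 1987 1048 bar ang [1.98 2.02 2.04] outer r>85 2.04
top 113 27 bar ang [1.97 2.01 2.05] outer r>85 2.15
amber_bottle 0.81 [291.9, 116.9, 308.0, 140.2] [0.753 0.061 0.102]
white_jar 0.74 [336.9, 106.0, 362.6, 132.6] [ 0.78  -0.106  0.081]
beaker 0.88 [252.2, 129.0, 276.4, 150.9] [0.73  0.187 0.036]
spatula 0.41 [460.7, 237.4, 472.4, 248.5] [ 0.367 -0.492  0.018]
dish 0.65 [432.8, 152.3, 458.6, 176.6] [ 0.641 -0.444  0.01 ]
flask 0.57 [161.3, 175.9, 184.9, 196.3] [0.561 0.486 0.041]
```

View pics/end.png

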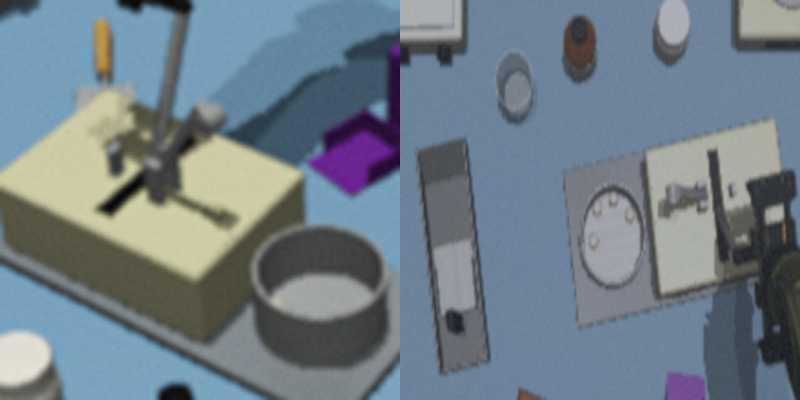

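{"fn": "carry_out", "kwargs": {"motion": [0, -0.5, 0.15, 0, 0, 0, 0, 0, 0, 0, 0, 0, 0, 0, 0, 0, 0, 0, 0, 0, 0, 0, 0, 0], "grip_force": 45}}

```text
clock: 33.08
tool_pos: [0.4896, -0.2429, 0.2912]
eef_rot: [0.642, 0.75, 0.118, 0.104]
contact_force: [10.1, 3.2, 11.0]
opening: 0.189
```

```bash
python3 sm.py
```

```text
33.075 q [ 0.91  0.62 -0.71  2.    0.62  0.42 -0.03] F mill [10.5  1.6 11. ] open 0.189
TCP mill [-88.  -48.6 291.2] grasp [-74.  -48.7 248.4] tip [-68.1 -48.8 230.3]
[[-0.002, 0.95, 0.311], [1.0, 0.004, -0.004], [-0.005, 0.311, -0.95]]
```

```bash
python3 -c "
from plant import workorder;print(workorder.finish_job())"
```

```text
the job is handed in; nothing more can be done
None
```

The job is handed in, at 33 s of the 72 s allowed, and every step was done in the order asked.

- **Balls:** I scooped up all four and tipped them into the steel jar. The last top view shows all four in the jar, with none on the bench or in the tray.
- **Scoop:** it is standing upright in the tray again. The gripper did not touch the balls.
- **Catch:** I flipped it to about 2.0–2.1 rad, past upright. It still read that after the lever was pulled, just before the last small tightening.
- **Lever:** it is gripped and held at about 0.91 rad by my geometry. I judge it to be at its stop: a further 5 mm of commanded pull moved the tool only about 1 mm, and the force rose to roughly 10 N back and 11 N up. That is an inference, because I had no direct reading of the lever.
- **Bystanders:** the bottle, jar, beaker, dish and flask read the same positions as at the start, to within about 2 mm (5 mm in height). The last check found only the spatula's handle end, because the arm hid the rest, so its position is not fully confirmed. The arm did not work near it.

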